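# Stack the second, interlocking layer of parts trays

## Robot

A 6-joint arm with a two-finger parallel gripper is mounted at the origin on the work surface. World frame = base frame: x ahead of the robot, y to its left, z up, the work surface at z = 0. Lengths are in m, angles in rad, forces in N, time in s.
With the tool pointing down it reaches from about 0.35 to 0.775 m from the base axis. Payload 7.3 kg.
Tool frame: the origin (TCP) lies midway between the tips of the shut fingers; the grasp point (between the pads) lies 19 mm behind it; x points along the fingers, y is the direction in which the jaws open and shut, and the axes are right-handed (so a half turn about x gives the same grasp; the last joint's range is limited). The gripper opens to 92 mm and grips with 3 to 60 N. Pads are 19 mm wide; open, the fingers measure 130 mm over their backs; the gripper's body (75 mm by 190 mm) begins 47 mm behind the grasp point.
Start: joints at [-1.335, 0.342, 1.524, -0, 1.275, -0.146], TCP at [0.196, -0.487, 0.19] pointing down, gripper open.
Joint ranges: [-2.53, 2.53], [-0.77, 2.02], [0.04, 2.7], [-1, 4.14], [0.28, 2.66], [-3.11, 3.11]. Speed limits (rad/s): [2.57, 2.57, 3.14, 3.14, 3.14, 3.14].

## Interface

Orientations are given as a 3x3 rotation matrix whose columns are the frame's x, y, z axes.
In Python, from plant import state, grab_frame, job_done gives the robot as it stands.
- The arm moves only by the tool play_rows, never from a script. Its arguments are lists of equal length, an entry for each row: "slide": the shift along the tool's x, y, z in cm, a list of three; "twist": the turn about the tool's x in rad. In form: {"slide": [[dx, dy, dz], ...], "twist": [twist, ...]}. A call has 1 to 12 rows; each row is the pose to reach, as a shift and turn from the pose measured when the call began, along the tool's axes at that moment; what a row does not reach only later rows make up. A row lasts 1/10 s, in which the tool goes at most 50 mm and 8.59 degrees, less where a joint would pass 70% of its speed; a pose out of reach is approached as far as the arm can. A call with a gripper value outside its range is refused whole. "fingers" is the gripper command: -1 is fully open, 1 is shut, values between are in proportion, set as the call begins (left out, the last holds). The fingers move at their own pace and stop on an object; "squeeze" is the grip in N (left out, the last holds). Time passes only in rows, so rows that repeat a pose let the fingers close. It gives the time, the measured TCP pose, the force and the opening at its end, in the units of the state.
- state(): the state, without advancing time (a new reading comes with each control period).
- grab_frame(name): name is "side" or "top" or "wrist"; returns a dict with "image" (400x640x3 uint8, red, green, blue), "depth" (400x640 float32, m along the optical axis (not along the pixel's ray), 0 where there is no reading), "fov_y" (degrees; the focal length in pixels is half the picture's height over the tangent of half this angle, whatever the lens; pixels are square), "cx", "cy" (the principal point, pixels), "R" (3x3) and "t" (3): a world point X has camera coordinates R X + t; the wrist camera has in their place "tool_from_camera" (4x4, takes a point from camera to tool coordinates, whose origin is the TCP and whose axes are the tool frame's). Camera axes: x right, y down, z forward; pixel columns grow to the right and rows downward; lengths in m; the calibration is good to about 2 mm. A picture is of the moment at which its call begins: read the wrist's pose just before it.
- job_done(): hands the job in, once; it reports no verdict.
The state is a dict: "t": time; "q": joint angles; "dq": joint speeds; "tau": joint torques, N m; "position": TCP position; "tool_rot": TCP orientation; "contact_force": force on the tool from outside, world axes, zero at the start; "wrist_torque": the same for the moment, N m; "finger_gap": finger opening in m.
Only numpy, scipy, OpenCV 4.12 (cv2) and the standard library are available. Lean on these libraries where they do the work, as an engineer would, in place of code of your own. Each camera call takes 0.05 s, during which the arm holds its last target.

## Task

Build the second layer on the pallet with the three loose full-length parts trays, interlocking with the layer below: the same pattern turned end for end, so that the crosswise tray lies over the end where the two lengthwise trays are and the two lengthwise trays lie side by side towards the other end. Set the trays down flat, squared up with the pallet and with the layer's outside edges in line with those below; set them down, do not drop them. Keep the first layer in place, and leave the short tray and everything else on the bench alone.

Things in the scene. Friction and masses are not known exactly. Their poses are not given: they have to be found in the camera images.
- pallet: fixed slatted wooden pallet, 234 (own x) x 164 (own y) x 28 high, origin at the centre of its underside. It carries the first layer: three trays covering 214 x 144 mm with 4 mm gaps, one crosswise at its -x end and two lengthwise side by side towards its +x end. It may be turned any way on the bench.
- slot_cross (a point): point on the fixed pallet, 78 mm above the table (the height of the first layer's top), axes as the pallet's: where the centre of the underside of a second-layer tray belongs, for the crosswise tray (length along the pallet's y), at the pallet's +x end; 72 mm from the pallet's centre
- slot_long_left (a point): point on the fixed pallet, 78 mm above the table (the height of the first layer's top), axes as the pallet's: where the centre of the underside of a second-layer tray belongs, for the lengthwise tray (length along the pallet's x) on the pallet's +y side; 37 mm towards -x and 37 mm towards +y of the pallet's centre
- slot_long_right (a point): point on the fixed pallet, 78 mm above the table (the height of the first layer's top), axes as the pallet's: where the centre of the underside of a second-layer tray belongs, for the lengthwise tray (length along the pallet's x) on the pallet's -y side; 37 mm towards -x and 37 mm towards -y of the pallet's centre
- tray_1: plywood tray 140 (own x) x 70 (y) x 50 high, origin at centre of underside; half a turn makes no difference. Along its middle a full-length grip rail 10 thick, top flush with the rim, 26 mm clear to the 4 mm wall on each side; bits fixed in the bottom end 11 mm above the underside. 0.25 to 0.5 kg. Loose on the bench, to be stacked; may go in any of the three places.
- tray_2: plywood tray 140 (own x) x 70 (y) x 50 high, origin at centre of underside; half a turn makes no difference. Along its middle a full-length grip rail 10 thick, top flush with the rim, 26 mm clear to the 4 mm wall on each side; bits fixed in the bottom end 11 mm above the underside. 0.25 to 0.5 kg. Loose on the bench, to be stacked; may go in any of the three places.
- tray_3: plywood tray 140 (own x) x 70 (y) x 50 high, origin at centre of underside; half a turn makes no difference. Along its middle a full-length grip rail 10 thick, top flush with the rim, 26 mm clear to the 4 mm wall on each side; bits fixed in the bottom end 11 mm above the underside. 0.25 to 0.5 kg. Loose on the bench, to be stacked; may go in any of the three places.
- base_cross: first-layer tray, crosswise at the pallet's -x end, loose on the pallet: plywood tray 140 (own x) x 70 (y) x 50 high, origin at centre of underside; half a turn makes no difference. Along its middle a full-length grip rail 10 thick, top flush with the rim, 26 mm clear to the 4 mm wall on each side; bits fixed in the bottom end 11 mm above the underside. 0.25 to 0.5 kg. 
- base_long_left: first-layer tray, lengthwise on the pallet's +y side, loose on the pallet: plywood tray 140 (own x) x 70 (y) x 50 high, origin at centre of underside; half a turn makes no difference. Along its middle a full-length grip rail 10 thick, top flush with the rim, 26 mm clear to the 4 mm wall on each side; bits fixed in the bottom end 11 mm above the underside. 0.25 to 0.5 kg. 
- base_long_right: first-layer tray, lengthwise on the pallet's -y side, loose on the pallet: plywood tray 140 (own x) x 70 (y) x 50 high, origin at centre of underside; half a turn makes no difference. Along its middle a full-length grip rail 10 thick, top flush with the rim, 26 mm clear to the 4 mm wall on each side; bits fixed in the bottom end 11 mm above the underside. 0.25 to 0.5 kg. 
- short_tray: bystander, leave alone: a tray of the same make but only 95 mm long (own x), 70 wide, 50 high, loose on the bench; origin at the centre of its underside. It does not belong in the stack
- tape_roll: bystander, leave alone: paper tape roll lying flat, 60 across, 24 high; origin at the centre of its underside
- sanding_block: bystander, leave alone: cork block 62 x 40 x 30 high; origin at the centre of its underside
- mallet: bystander, leave alone: wooden mallet lying down, head 70 x 125 x 58 high, handle 220 long towards its -x; origin on the bench under the joint of head and handle
- wax_jar: bystander, leave alone: lidded jar, 60 across, 70 high, standing; origin at the centre of its underside
- try_square: bystander, leave alone: try square lying flat, stock 110 x 22 x 16, blade 150 long to its +y; origin under the outer end of the stock
- block_plane: bystander, leave alone: small hand plane, 160 x 50 x 65 high; origin at the centre of its sole

How it is judged:
By the outcome, as a careful person would: the job done as asked, in the order asked, and still so for the second after the job is handed in, with the robot touching nothing.
It also fails if it takes over 67 s, if anything falls off the work surface, if the arm or the gripper's body presses on something with over 40 N, if the wrist force passes 120 N, or if a joint passes its speed limit or range.

## Working session

There is one attempt and no reset: what is moved stays moved. The work goes in short steps, Python scripts to look and compute and a tool call to move; the robot and the scene stay as the last step left them, time stands still between calls to the robot, and variables do not carry over. Pictures are saved under pics/ and viewed, and the job is handed in when it is done.

Besides the shell and the picture viewer there is one more tool, called after "Emit:" by a JSON object that holds its "fn" and its "kwargs", one argument or row to a line. play_rows: Moves the arm, as the interface text tells. Its arguments: {"type":"object","properties":{"slide":{"type":"array","items":{"type":"array","items":{"type":"number"}}},"twist":{"type":"array","items":{"type":"number"}},"fingers":{"type":"number"},"squeeze":{"type":"number"}},"required":["slide","twist"]}

```bash
ls; mkdir -p pics; python3 - <<'E'
from plant import state, grab_frame
import cv2, numpy as np
s=state(); print({k:np.round(v,3).tolist() for k,v in s.items()})
for n in("side","top","wrist"):
    f=grab_frame(n); cv2.imwrite(f"pics/{n}0.png",f["image"][:,:,::-1]); np.savez(f"pics/{n}0.npz",**f)
    print(n,{k:np.round(v,3).tolist() for k,v in f.items() if k not in("image","depth")}, (f["depth"]>0).mean())
print(state()["t"])
E
```

```text
pics
{'t': 0.0, 'q': [-1.335, 0.343, 1.525, -0.0, 1.275, -0.146], 'dq': [0.0, 0.001, -0.001, -0.001, -0.0, -0.0], 'tau': [0.0, -43.124, -24.422, 0.072, 0.056, -0.0], 'position': [0.196, -0.487, 0.189], 'tool_rot': [[-0.0, 0.373, -0.928], [0.001, -0.928, -0.373], [-1.0, -0.002, -0.0]], 'contact_force': [0.42, 0.152, -0.008], 'wrist_torque': [0.014, -0.005, 0.017], 'finger_gap': 0.092}
side {'fov_y': 55.351, 'cx': 326.013, 'cy': 198.975, 'R': [[-0.999, -0.05, 0.012], [-0.042, 0.655, -0.755], [0.03, -0.754, -0.656]], 't': [0.565, 0.034, 1.049]} 0.9961171875
top {'fov_y': 57.658, 'cx': 323.226, 'cy': 198.519, 'R': [[0.012, -1.0, 0.023], [-0.991, -0.015, -0.136], [0.136, -0.021, -0.99]], 't': [0.049, 0.564, 0.994]} 0.99591796875
wrist {'fov_y': 58.237, 'cx': 320.539, 'cy': 201.894, 'tool_from_camera': [[-0.0, -0.254, 0.967, -0.195], [1.0, -0.0, 0.0, 0.001], [0.0, 0.967, 0.254, -0.067], [0.0, 0.0, 0.0, 1.0]]} 0.99578125
0.15
```

View pics/top0.png

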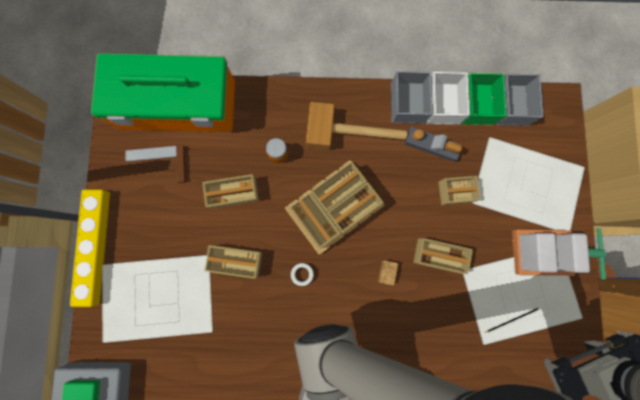

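View pics/side0.png

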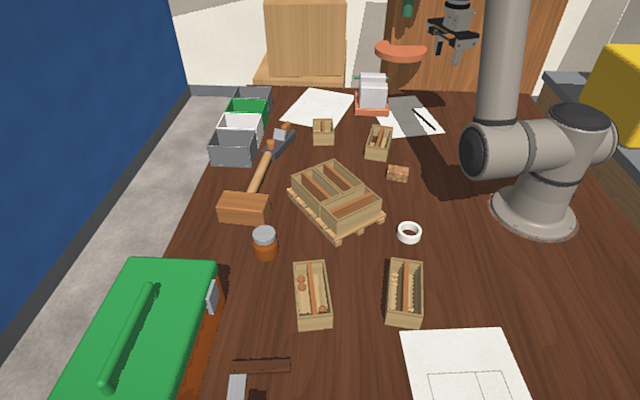

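View pics/wrist0.png

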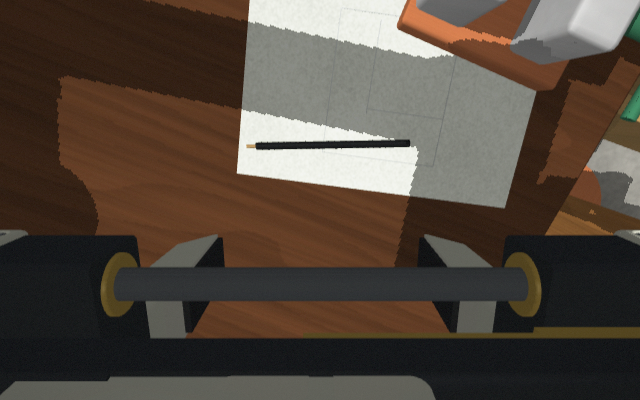

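The top view shows three full trays at about (231,190), (234,262) and (444,255). The short tray is at (460,189). The pallet is at (335,207), with its crosswise tray at the lower left. Next I'll measure these in metric units.

```bash
cat > h.py <<'E'
import numpy as np, cv2
def K(f):
    fl=200/np.tan(np.radians(float(f["fov_y"]))/2); return fl,float(f["cx"]),float(f["cy"])
def pose(f,s=None):
    "returns Rwc, twc (camera->world)"
    if "R" in f: R=np.array(f["R"]);return R.T,-R.T@np.array(f["t"])
    T=np.array(f["tool_from_camera"]);Rt=np.array(s["tool_rot"]);return Rt@T[:3,:3],Rt@T[:3,3]+np.array(s["position"])
def cloud(f,s=None):
    fl,cx,cy=K(f);R,t=pose(f,s);d=np.array(f["depth"]);v,u=np.mgrid[0:400,0:640]
    P=np.stack([(u-cx)/fl*d,(v-cy)/fl*d,d],-1)@R.T+t
    P[d<=0]=np.nan
    return P
def rays(f,uv,z,s=None):
    fl,cx,cy=K(f);R,t=pose(f,s);uv=np.atleast_2d(uv).astype(float)
    D=np.c_[(uv[:,0]-cx)/fl,(uv[:,1]-cy)/fl,np.ones(len(uv))]@R.T
    return t+D*((z-t[2])/D[:,2])[:,None]
def proj(f,X,s=None):
    fl,cx,cy=K(f);R,t=pose(f,s);C=(np.atleast_2d(X)-t)@R
    return np.c_[C[:,0]/C[:,2]*fl+cx,C[:,1]/C[:,2]*fl+cy]
E
python3 - <<'E'
from h import *
for n in("top","side"):
    f=dict(np.load(f"pics/{n}0.npz")); P=cloud(f); z=P[...,2]
    m=(P[...,0]>.25)&(P[...,0]<.8)&(abs(P[...,1])<.5)
    print(n,"table",np.nanmedian(z[m&(z<.02)]),np.nanstd(z[m&(z<.008)]))
    for lo,hi in((.03,.06),(.06,.095)):
        mm=(m&(z>lo)&(z<hi)).astype(np.uint8)
        mm=cv2.morphologyEx(mm,cv2.MORPH_CLOSE,np.ones((5,5)))
        nn,L,S,C=cv2.connectedComponentsWithStats(mm)
        for i in range(1,nn):
            if S[i,4]<80: continue
            k=(L==i)&m&(z>lo)&(z<hi); q=P[k]
            r=cv2.minAreaRect((q[:,:2]*1000).astype(np.float32))
            print(lo,"px",C[i].round(),"n",S[i,4],"z95",np.round(np.percentile(q[:,2],[50,95]),4),"rect",np.round(r[0],1),np.round(r[1],1),round(r[2],1))
    im=np.clip(z*2500,0,255); im[~m]=0; cv2.imwrite(f"pics/{n}z.png",np.nan_to_num(im).astype(np.uint8))
f=dict(np.load("pics/top0.npz"));im=f["image"][:,:,::-1]
cv2.imwrite("pics/crop.png",cv2.resize(im[135:290,185:490],None,fx=2.6,fy=2.6,interpolation=cv2.INTER_CUBIC))
E
```

```text
top table 0.0002076031923980981 0.002184442485750344
0.03 px [203. 126.] n 219 z95 [0.0442 0.0584] rect [766.8 411.4] [ 30.8 173.5] 10.4
0.03 px [378. 135.] n 2246 z95 [0.0431 0.0592] rect [ 744.8 -119. ] [449.6  85.2] 85.8
0.03 px [279. 156.] n 92 z95 [0.0423 0.0575] rect [691.7 186.9] [38.8 58.1] 25.7
0.03 px [334. 207.] n 4047 z95 [0.0338 0.0502] rect [541.   25.6] [162.1 227.1] 37.7
0.03 px [229. 190.] n 626 z95 [0.0487 0.0526] rect [581.3 320.7] [ 71.3 141.5] 10.4
0.03 px [461. 189.] n 464 z95 [0.0481 0.0525] rect [ 595.1 -338.3] [70.4 97.6] 5.6
0.03 px [445. 256.] n 568 z95 [0.0489 0.0525] rect [ 406.3 -282.7] [141.3  70. ] 77.9
0.03 px [231. 262.] n 552 z95 [0.0495 0.053 ] rect [384.9 303.9] [140.6  70.1] 82.6
0.03 px [389. 272.] n 291 z95 [0.0311 0.0335] rect [ 358.7 -129.4] [38.  61.1] 79.5
0.06 px [199. 122.] n 307 z95 [0.08   0.0942] rect [765.8 411. ] [ 34.9 173.7] 11.4
0.06 px [319. 129.] n 333 z95 [0.0606 0.0619] rect [757.5  70. ] [62.1 81.5] 85.8
0.06 px [276. 148.] n 285 z95 [0.07   0.0727] rect [700.5 190.9] [51.  50.4] 2.2
0.06 px [455. 146.] n 85 z95 [0.0623 0.065
[... 993 characters left out ...]
 [489.4  79.1] [118.1   6.2] 35.6
0.03 px [266. 246.] n 259 z95 [0.0437 0.0581] rect [697.6 202.3] [58.8 39.6] 15.5
0.03 px [406. 290.] n 1144 z95 [0.0496 0.0528] rect [383.5 303.2] [143.2  70.4] 82.6
0.03 px [313. 292.] n 1026 z95 [0.0499 0.0526] rect [580.2 319.6] [ 70.2 143.2] 10.2
0.03 px [210. 332.] n 417 z95 [0.0445 0.0581] rect [764.4 416.7] [  2.5 166.5] 0.1
0.06 px [336. 191.] n 3347 z95 [0.0752 0.0806] rect [541.8  22.3] [145.7 219.8] 37.4
0.06 px [250. 201.] n 444 z95 [0.0606 0.0623] rect [759.1  71.1] [63.7 82.2] 88.1
0.06 px [264. 234.] n 366 z95 [0.0708 0.073 ] rect [700.4 191.7] [50.9 53.2] 5.5
0.06 px [205. 326.] n 516 z95 [0.0817 0.094 ] rect [760.6 415.9] [167.7  11.6] 89.9
```

View pics/crop.png

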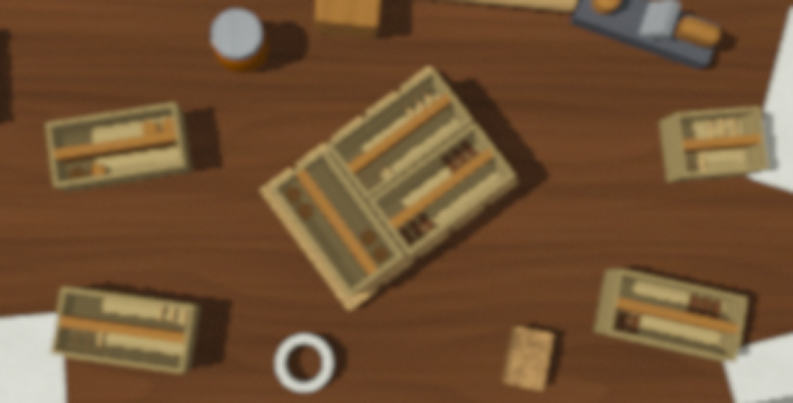

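View pics/topz.png

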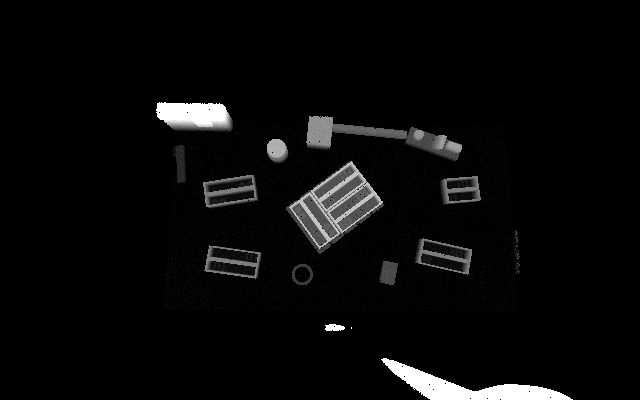

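```bash
cat >> h.py <<'E'
def go(x,y,z,yaw=None):
    "mm, deg -> print slide cm, twist rad; yaw = angle of tool y in world (mod 180 nearest)"
    from plant import state
    s=state();R=np.array(s["tool_rot"]);p=np.array(s["position"])
    d=R.T@(np.array([x,y,z])/1000-p)*100
    cur=np.degrees(np.arctan2(R[1,1],R[0,1]));tw=0
    if yaw is not None: tw=-np.radians((yaw-cur+90)%180-90)
    print("t",round(s["t"],2),"pos",np.round(p*1000,1),"yaw",round(cur,2),"gap",round(s["finger_gap"]*1000,1),"F",np.round(s["contact_force"],1),"q6",round(s["q"][5],2),"tilt",np.round(R[:2,0],4))
    print("slide",np.round(d,2),"twist",round(tw,4),"dist",round(np.linalg.norm(d),1))
E
python3 -c "
from h import *
go(395,-335,200,-12.1)"
```

```text
t 0.15 pos [ 195.5 -486.9  189.1] yaw -68.13 gap 91.8 F [0.4 0.2 0.1] q6 -0.15 tilt [-0.0003  0.0011]
slide [ -1.08  -6.66 -24.17] twist -0.9778 dist 25.1
```

Emit:
{"fn": "play_rows", "kwargs": {
  "slide": [
    [-1.08, -3.3, -12],
    [-1.08, -6.66, -24.17],
    [-1.08, -6.66, -24.17],
    [-1.08, -6.66, -24.17],
    [-1.08, -6.66, -24.17],
    [-1.08, -6.66, -24.17],
    [-1.08, -6.66, -24.17],
    [-1.08, -6.66, -24.17],
    [-1.08, -6.66, -24.17],
    [-1.08, -6.66, -24.17],
    [-1.08, -6.66, -24.17]
  ],
  "twist": [-0.15, -0.3, -0.45, -0.6, -0.75, -0.9, -0.978, -0.978, -0.978, -0.978, -0.978],
  "fingers": 0.63,
  "squeeze": 40
}}

```text
t: 1.25
position: [0.3947, -0.3353, 0.2]
tool_rot: [[-0.0, 0.977, -0.211], [0.001, -0.211, -0.977], [-1.0, -0.001, -0.001]]
contact_force: [-0.3, 0.2, -0.3]
finger_gap: 0.0172
```

```bash
cat > look.py <<'E'
import sys
from h import *
from plant import state, grab_frame
def look(tag):
    s=state(); f=grab_frame("wrist"); cv2.imwrite(f"pics/{tag}.png",f["image"][:,:,::-1])
    np.savez(f"pics/{tag}.npz",position=s["position"],tool_rot=s["tool_rot"],**f); return f,s
def load(tag):
    f=dict(np.load(f"pics/{tag}.npz")); return f,{k:f.pop(k) for k in("position","tool_rot")}
def rects(f,s,lo,hi,minn=400):
    P=cloud(f,s); z=P[...,2]; mm=((z>lo)&(z<hi)).astype(np.uint8)
    mc=cv2.morphologyEx(mm,cv2.MORPH_CLOSE,np.ones((5,5)))
    n,L,S,C=cv2.connectedComponentsWithStats(mc)
    for i in range(1,n):
        if S[i,4]<minn: continue
        q=P[(L==i)&(mm>0)]; r=cv2.minAreaRect((q[:,:2]*1000).astype(np.float32))
        print("px",C[i].round(),"box",S[i,:4],"z50/95",np.round(np.percentile(q[:,2],[50,95])*1000,1),"rect",np.round(r[0],1),np.round(r[1],1),round(r[2],2))
if __name__=="__main__":
    f,s=look(sys.argv[1]); rects(f,s,float(sys.argv[2]),float(sys.argv[3])); go(0,0,0)
E
python3 look.py w1 .044 .056
```

```text
px [320. 118.] box [282  44  78 153] z50/95 [50.  51.3] rect [ 405.2 -284.3] [140.1  70.2] 77.91
px [527. 137.] box [479  78  93 119] z50/95 [49.7 51.1] rect [ 594.2 -339.9] [71.9 96.2] 5.79
t 1.3 pos [ 394.8 -335.3  200. ] yaw -12.18 gap 17.4 F [-0.1  0.2  0.1] q6 -0.64 tilt [-0.0003  0.0012]
slide [ 20.05 -45.65 -24.43] twist 0 dist 55.5
```

View pics/w1.png

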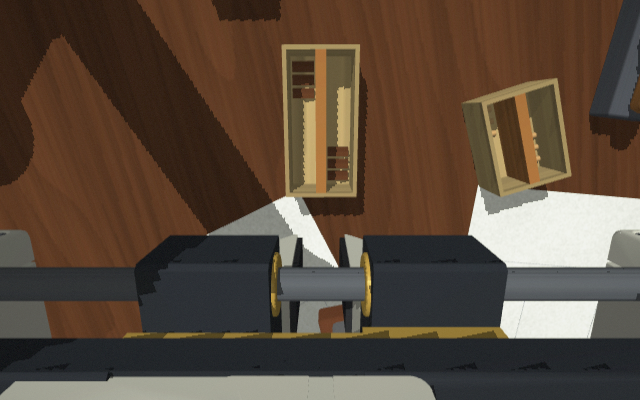

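The wrist view puts the tray at pixel (320,118), with its 140 x 70 rim at z = 50 mm. That agrees with the top and side views. I'll move above it, then descend.

```bash
python3 -c "
from h import *
go(405.2,-284.3,75,-12.1)
go(405.2,-284.3,15,-12.1)"
```

```text
t 1.3 pos [ 394.8 -335.3  200. ] yaw -12.18 gap 17.4 F [-0.1  0.2  0.1] q6 -0.64 tilt [-0.0003  0.0012]
slide [12.51 -0.05 -5.19] twist -0.0013 dist 13.5
t 1.3 pos [ 394.8 -335.3  200. ] yaw -12.18 gap 17.4 F [-0.1  0.2  0.1] q6 -0.64 tilt [-0.0003  0.0012]
slide [18.51 -0.05 -5.18] twist -0.0013 dist 19.2
```

Emit:
{"fn": "play_rows", "kwargs": {
  "slide": [
    [3, -0.05, -3],
    [7, -0.05, -5.19],
    [11, -0.05, -5.19],
    [12.5, -0.05, -5.19],
    [12.5, -0.05, -5.19],
    [14, -0.05, -5.19],
    [15.5, -0.05, -5.19],
    [17, -0.05, -5.19],
    [18, -0.05, -5.19],
    [18.5, -0.05, -5.19],
    [18.5, -0.05, -5.19],
    [18.5, -0.05, -5.19]
  ],
  "twist": [0, 0, 0, 0, 0, 0, 0, 0, 0, 0, 0, 0]
}}

```text
t: 2.5
position: [0.4056, -0.2847, 0.0157]
tool_rot: [[0.001, 0.977, -0.211], [0.0, -0.211, -0.977], [-1.0, 0.0, -0.0]]
contact_force: [-0.4, 0.3, 0.5]
finger_gap: 0.0173
```

Emit:
{"fn": "play_rows", "kwargs": {
  "slide": [
    [0, 0, 0],
    [0, 0, 0],
    [0, 0, 0],
    [0, 0, 0],
    [0, 0, 0]
  ],
  "twist": [0, 0, 0, 0, 0],
  "fingers": 1,
  "squeeze": 40
}}

```text
t: 3.0
position: [0.4056, -0.2846, 0.0158]
tool_rot: [[0.001, 0.977, -0.211], [0.0, -0.211, -0.977], [-1.0, 0.001, -0.0]]
contact_force: [0.8, 0.3, 0.2]
finger_gap: 0.0006
```

The gap reads 0.6 mm, so the fingers didn't close on the rail. I'll take a look.

```bash
python3 - <<'E'
from look import *
f,s=look("w2"); 
for n in("side","top"):
    g=grab_frame(n); np.savez(f"pics/{n}2.npz",**g)
    c=g["image"][90:200,330:460] if n=="side" else g["image"][215:300,390:500]
    cv2.imwrite(f"pics/{n}2.png",cv2.resize(c[:,:,::-1],None,fx=5,fy=5,interpolation=cv2.INTER_CUBIC))
E
```

```text
(no output)
```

View pics/w2.png

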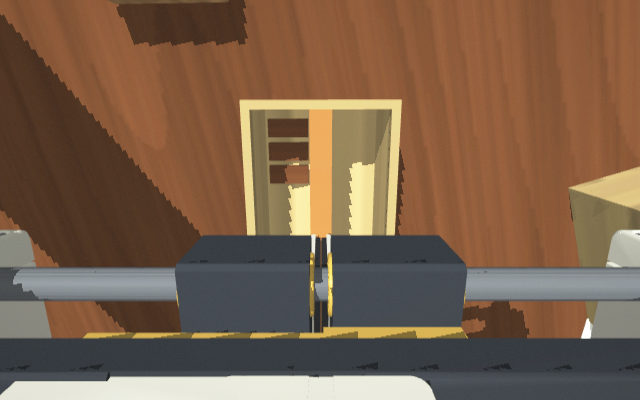

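View pics/side2.png

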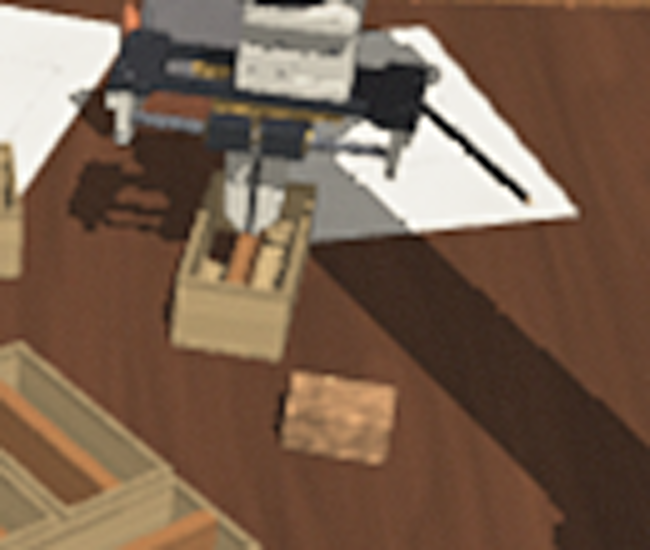

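```bash
python3 - <<'E'
from look import *
f,s=load("w2"); print(s["position"])
g=dict(np.load("pics/side2.npz")); p=s["position"]
for dz in(0,.01,.02,.035,.06): print(dz,proj(g,p+[0,0,dz]).round(1))
P=cloud(g)
for v in range(122,150,2): print(v,[tuple((P[v,u]*1000).round().astype(int).tolist()) for u in (376,378,380,382)])
c=g["image"][90:170,350:410]; cv2.imwrite("pics/s2b.png",cv2.resize(c[:,:,::-1],None,fx=8,fy=7,interpolation=cv2.INTER_NEAREST))
E
```

```text
[ 0.40558446 -0.28464294  0.01579204]
0 [[378.7 144.4]]
0.01 [[379.  141.8]]
0.02 [[379.3 139.2]]
0.035 [[379.8 135.3]]
0.06 [[380.6 128.5]]
122 [(423, -279, 102), (417, -278, 103), (411, -276, 104), (404, -284, 100)]
124 [(422, -281, 94), (417, -276, 97), (410, -278, 96), (405, -271, 100)]
126 [(422, -279, 88), (416, -277, 89), (409, -277, 90), (403, -275, 91)]
128 [(421, -277, 82), (415, -274, 84), (409, -275, 83), (403, -274, 84)]
130 [(421, -274, 76), (414, -277, 75), (408, -277, 75), (402, -272, 78)]
132 [(420, -278, 66), (414, -275, 69), (407, -278, 67), (401, -273, 70)]
134 [(411, -355, 13), (412, -280, 58), (406, -282, 57), (401, -272, 64)]
136 [(411, -343, 12), (404, -344, 12), (405, -279, 51), (396, -302, 38)]
138 [(413, -325, 15), (413, -266, 52), (407, -262, 55), (394, -314, 23)]
140 [(413, -318, 12), (413, -252, 53), (407, -254, 52), (392, -323, 9)]
142 [(413, -310, 9), (414, -238, 54), (405, -260, 41), (392, -316, 6)]
144 [(421, -230, 52), (414, -232, 51), (404, -264, 31), (392, -306, 4)]
146 [(421, -219, 52), (415, -218, 52), (402, -273, 17), (393, -289, 7)]
148 [(421, -216, 46), (415, -215, 47), (409, -214, 48), (403, -214, 48)]
```

View pics/s2b.png

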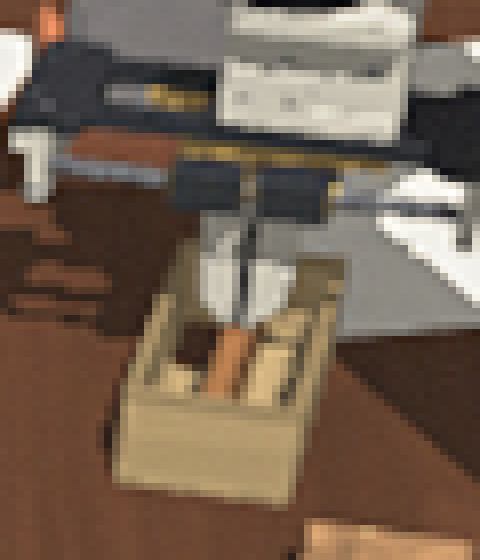

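```bash
python3 - <<'E'
from look import *
for tag,us in(("w1",(286,292,298,344,350,356)),("w2",(310,314,317,320,323,328,332)),("wrist0",(205,215,220,425,430,440))):
    f=dict(np.load(f"pics/{tag}.npz")); fl,cx,cy=K(f);d=f["depth"];T=f["tool_from_camera"]
    print(tag)
    for v in (236,240,246,252,258,300,320):
        print(v,[tuple((T[:3,:3]@[(u-cx)/fl*d[v,u],(v-cy)/fl*d[v,u],d[v,u]]*1000+T[:3,3]*1000).round().astype(int).tolist()) for u in us])
E
```

```text
w1
236 [(199, -41, 78), (-40, -13, -10), (199, -27, 78), (-37, 11, -9), (-40, 13, -10), (199, 41, 78)]
240 [(-46, -16, -10), (-45, -13, -10), (-42, -11, -9), (-42, 10, -8), (-45, 13, -10), (-46, 15, -10)]
246 [(-52, -15, -10), (-53, -12, -10), (-49, -10, -8), (-49, 10, -8), (-53, 12, -10), (-54, 15, -10)]
252 [(-59, -14, -10), (-59, -12, -10), (-55, -10, -8), (-56, 9, -8), (-59, 12, -10), (-59, 14, -10)]
258 [(-65, -14, -10), (-65, -11, -10), (-62, -9, -8), (-62, 9, -9), (-64, 11, -10), (-65, 14, -10)]
300 [(-119, -8, -23), (-119, -7, -23), (-119, -6, -22), (-119, 5, -22), (-120, 7, -23), (-119, 8, -23)]
320 [(-95, -11, -2), (-83, -10, 6), (198, -28, 188), (-79, 8, 8), (-84, 10, 5), (-97, 11, -3)]
w2
236 [(-108, -3, -35), (-40, -3, -10), (-33, -2, -7), (-34, -1, -8), (-35, 1, -8), (-41, 3, -10), (-108, 3, -35)]
240 [(-113, -3, -36), (-47, -3, -10), (-41, -2, -8), (-41, -1, -8), (-41, 1, -8), (-46, 3, -10), (-112, 3, -35)]
246 [(-115, -3, -35), (-53, -3, -10), (-48, -2, -8), (-49, -1, -8), (-50, 1, -9), (-52, 3, -10), (-116, 2, -35)]
252 [(-115, -3, -33), (-60, -3, -10), (-55, -2, -8)
[... 433 characters left out ...]
(-41, -47, -10), (189, -113, 74), (-39, 49, -10), (-40, 51, -10), (190, 137, 74)]
240 [(-45, -51, -10), (-41, -47, -9), (-42, -45, -9), (-41, 48, -9), (-45, 49, -10), (-47, 53, -11)]
246 [(-53, -48, -10), (-48, -46, -8), (-42, -45, -6), (-49, 46, -9), (-195, 1, -67), (-53, 51, -10)]
252 [(-55, -48, -9), (-49, -45, -6), (-43, -45, -4), (-48, 47, -6), (-55, 47, -9), (-59, 49, -10)]
258 [(-62, -45, -9), (-50, -45, -3), (-44, -45, -1), (-48, 47, -3), (-56, 47, -6), (-62, 49, -9)]
300 [(-119, -27, -23), (-119, -24, -23), (-119, -23, -23), (-120, 25, -24), (-118, 27, -23), (-120, 29, -23)]
320 [(189, -139, 182), (189, -127, 182), (188, -121, 181), (188, 127, 181), (188, 133, 181), (187, 145, 181)]
```

The side view and the wrist depth agree that the real fingertips end about 34 mm short of the reported TCP. So the fingers shut just above the rail. I'll reopen and go about 33 mm deeper, watching the force.

Emit:
{"fn": "play_rows", "kwargs": {
  "slide": [
    [-0.5, 0, 0],
    [-0.5, 0, 0],
    [-0.5, 0, 0],
    [-0.5, 0, 0],
    [0, 0, 0],
    [0.5, 0, 0],
    [1, 0, 0],
    [1, 0, 0]
  ],
  "twist": [0, 0, 0, 0, 0, 0, 0, 0],
  "fingers": 0.63
}}

```text
t: 3.95
position: [0.405, -0.2841, 0.0047]
tool_rot: [[-0.001, 0.977, -0.211], [0.002, -0.211, -0.977], [-1.0, -0.001, -0.002]]
contact_force: [1.0, 0.3, -0.0]
finger_gap: 0.0169
```

```bash
python3 - <<'E'
from look import *
f,s=look("w3"); go(405.2,-284.3,-17,-12.1)
g=grab_frame("side"); np.savez("pics/side3.npz",**g)
cv2.imwrite("pics/s3.png",cv2.resize(g["image"][90:170,350:410][:,:,::-1],None,fx=8,fy=7,interpolation=cv2.INTER_CUBIC))
E
```

```text
t 4.0 pos [ 405.2 -284.4    5.1] yaw -12.19 gap 17.2 F [-0.3 -0.3 -0.1] q6 -0.56 tilt [-0.0004  0.0013]
slide [ 2.21 -0.   -0.  ] twist -0.0016 dist 2.2
```

View pics/s3.png

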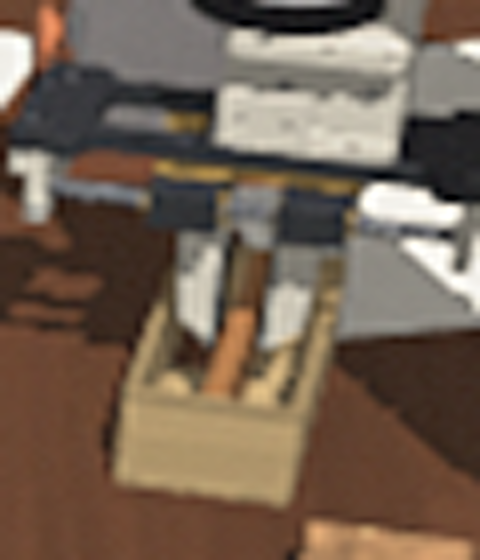

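View pics/w3.png

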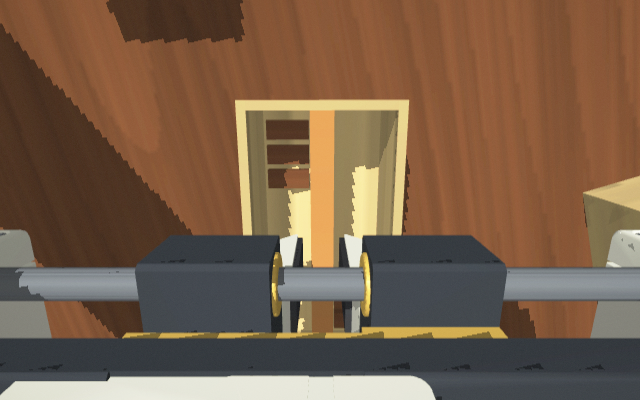

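The fingers now straddle the rail: in the side crop the tips are at about (200,340) and (285,345). I'll continue down, then close.

Emit:
{"fn": "play_rows", "kwargs": {
  "slide": [
    [0.5, 0, 0],
    [1.0, 0, 0],
    [1.5, 0, 0],
    [1.9, 0, 0],
    [2.1, 0, 0],
    [2.1, 0, 0]
  ],
  "twist": [0, 0, 0, 0, 0, 0]
}}

```text
t: 4.65
position: [0.4053, -0.2843, -0.016]
tool_rot: [[-0.0, 0.977, -0.211], [0.001, -0.211, -0.977], [-1.0, -0.001, -0.001]]
contact_force: [0.6, 0.1, 0.4]
finger_gap: 0.0171
```

Emit:
{"fn": "play_rows", "kwargs": {
  "slide": [
    [0, 0, 0],
    [0, 0, 0],
    [0, 0, 0],
    [0, 0, 0]
  ],
  "twist": [0, 0, 0, 0],
  "fingers": 1,
  "squeeze": 40
}}

```text
t: 5.05
position: [0.4054, -0.2844, -0.0159]
tool_rot: [[-0.0, 0.977, -0.211], [0.001, -0.211, -0.977], [-1.0, -0.0, -0.001]]
contact_force: [-0.0, -0.6, -0.6]
finger_gap: 0.0098
```

```bash
python3 - <<'E'
from look import *
f,s=look("w4"); go(405.2,-284.3,-17,-12.1)
g=grab_frame("side"); np.savez("pics/side4.npz",**g)
cv2.imwrite("pics/s4.png",cv2.resize(g["image"][90:170,350:410][:,:,::-1],None,fx=8,fy=7,interpolation=cv2.INTER_CUBIC))
E
```

```text
t 5.1 pos [ 405.4 -284.5  -15.9] yaw -12.19 gap 9.9 F [ 1.8 -0.5 -2.2] q6 -0.56 tilt [-0.0002  0.0011]
slide [ 0.11 -0.02 -0.01] twist -0.0016 dist 0.1
```

View pics/s4.png

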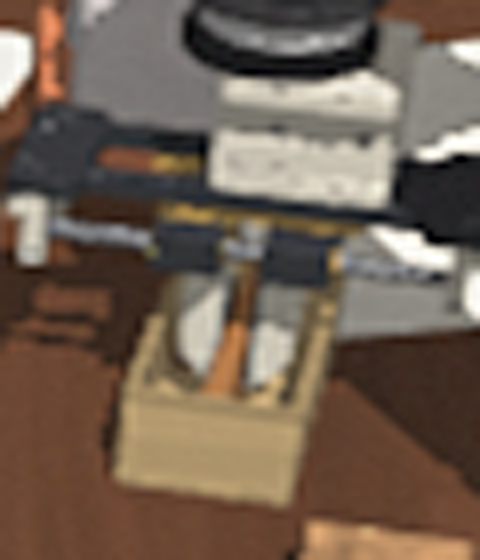

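Gap 9.9 mm, so the rail is gripped. I'll lift it and carry it to the crosswise slot.

Emit:
{"fn": "play_rows", "kwargs": {
  "slide": [
    [-0.5, 0, 0],
    [-1.5, 0, 0],
    [-3.5, 0, 0],
    [-6, 0, 0],
    [-9, 0, 0],
    [-12, 0, 0],
    [-15, 0, 0],
    [-17, 0, 0],
    [-17, 0, 0]
  ],
  "twist": [0, 0, 0, 0, 0, 0, 0, 0, 0]
}}

```text
t: 6.05
position: [0.4065, -0.2857, 0.1574]
tool_rot: [[0.004, 0.977, -0.211], [-0.003, -0.211, -0.977], [-1.0, 0.005, 0.002]]
contact_force: [0.4, -0.7, -4.3]
finger_gap: 0.0097
```

```bash
python3 - <<'E'
from look import *
go(585.6,-35.2,154,-52.6)
g=grab_frame("side"); cv2.imwrite("pics/s5.png",g["image"][40:240,250:500][:,:,::-1])
E
```

```text
t 6.05 pos [ 406.5 -285.7  157.4] yaw -12.18 gap 9.7 F [ 0.4 -0.7 -4.3] q6 -0.56 tilt [ 0.0043 -0.0032]
slide [  0.33  12.22 -28.27] twist 0.7054 dist 30.8
```

View pics/s5.png

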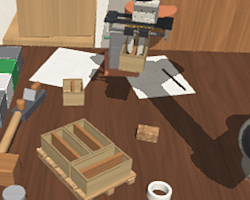

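Emit:
{"fn": "play_rows", "kwargs": {
  "slide": [
    [0, 0.5, -1],
    [0, 1.5, -3.5],
    [0, 2.7, -6.5],
    [0, 4, -9.5],
    [0, 5.3, -12.5],
    [0, 6.6, -15.5],
    [0, 7.9, -18.5],
    [0, 9.2, -21.5],
    [0.2, 10.5, -24.5],
    [0.33, 11.5, -26.8],
    [0.33, 12.2, -28.2],
    [0.33, 12.2, -28.2]
  ],
  "twist": [0.03, 0.1, 0.17, 0.24, 0.31, 0.38, 0.45, 0.52, 0.59, 0.65, 0.705, 0.705]
}}

```text
t: 7.3
position: [0.5841, -0.033, 0.1497]
tool_rot: [[-0.002, 0.609, -0.793], [0.0, -0.793, -0.609], [-1.0, -0.001, 0.001]]
contact_force: [0.3, 0.4, -3.7]
finger_gap: 0.0095
```

```bash
python3 -c "
from h import *
go(585.6,-35.2,72,-52.6)"
```

```text
t 7.3 pos [584.1 -33.  149.7] yaw -52.49 gap 9.5 F [ 0.3  0.4 -3.7] q6 0.73 tilt [-0.0017  0.0004]
slide [7.77 0.28 0.01] twist 0.002 dist 7.8
```

Emit:
{"fn": "play_rows", "kwargs": {
  "slide": [
    [0, 0.28, 0],
    [1, 0.28, 0],
    [3, 0.28, 0],
    [5, 0.28, 0],
    [6.5, 0.28, 0],
    [7.3, 0.28, 0],
    [7.7, 0.28, 0],
    [7.7, 0.28, 0],
    [7.7, 0.28, 0]
  ],
  "twist": [0.002, 0.002, 0.002, 0.002, 0.002, 0.002, 0.002, 0.002, 0.002]
}}

```text
t: 8.2
position: [0.5861, -0.0354, 0.0734]
tool_rot: [[-0.0, 0.607, -0.794], [0.0, -0.794, -0.607], [-1.0, -0.0, 0.0]]
contact_force: [-0.2, 0.9, -3.9]
finger_gap: 0.0094
```

```bash
python3 - <<'E'
from look import *
go(585.6,-35.2,62,-52.6)
g=grab_frame("side"); np.savez("pics/side6.npz",**g)
cv2.imwrite("pics/s6.png",cv2.resize(g["image"][110:250,240:430][:,:,::-1],None,fx=4,fy=4,interpolation=cv2.INTER_CUBIC))
g=grab_frame("top"); np.savez("pics/top6.npz",**g)
E
```

```text
t 8.2 pos [586.1 -35.4  73.4] yaw -52.61 gap 9.4 F [-0.2  0.9 -3.9] q6 0.73 tilt [-0.0005  0.0002]
slide [ 1.14 -0.05  0.03] twist -0.0001 dist 1.1
```

View pics/s6.png

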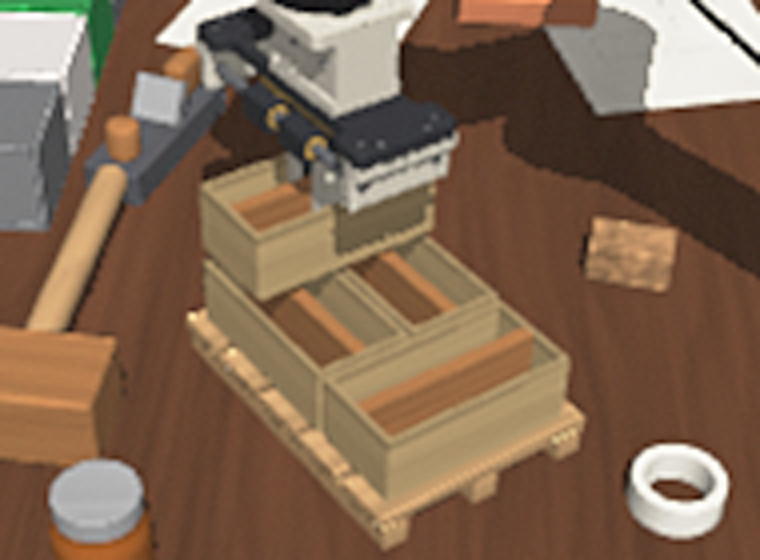

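The tray hovers squarely over the right end. I'll lower it slowly and stop when the weight comes off.

Emit:
{"fn": "play_rows", "kwargs": {
  "slide": [
    [0.25, -0.05, 0],
    [0.5, -0.05, 0],
    [0.7, -0.05, 0],
    [0.85, -0.05, 0],
    [0.95, -0.05, 0],
    [0.95, -0.05, 0],
    [0.95, -0.05, 0]
  ],
  "twist": [0, 0, 0, 0, 0, 0, 0]
}}

```text
t: 9.0
position: [0.586, -0.0349, 0.064]
tool_rot: [[-0.0, 0.607, -0.794], [0.0, -0.794, -0.607], [-1.0, -0.0, 0.0]]
contact_force: [0.0, 0.1, -5.0]
finger_gap: 0.0099
```

Emit:
{"fn": "play_rows", "kwargs": {
  "slide": [
    [0.05, 0, 0],
    [0.1, 0, 0],
    [0.1, 0, 0],
    [0.1, 0, 0]
  ],
  "twist": [0, 0, 0, 0]
}}

```text
t: 9.4
position: [0.586, -0.0349, 0.063]
tool_rot: [[-0.0, 0.607, -0.794], [0.0, -0.794, -0.607], [-1.0, -0.0, -0.0]]
contact_force: [-0.1, -0.1, -4.9]
finger_gap: 0.0098
```

Emit:
{"fn": "play_rows", "kwargs": {
  "slide": [
    [0.05, 0, 0],
    [0.1, 0, 0],
    [0.1, 0, 0],
    [0.1, 0, 0]
  ],
  "twist": [0, 0, 0, 0]
}}

```text
t: 9.8
position: [0.586, -0.035, 0.0622]
tool_rot: [[0.0, 0.607, -0.794], [0.0, -0.794, -0.607], [-1.0, -0.0, -0.0]]
contact_force: [-1.1, 0.5, -2.6]
finger_gap: 0.0093
```

```bash
python3 -c "
from h import *
go(585.6,-35.2,61,-52.6)"
```

```text
t 9.8 pos [586.  -35.   62.2] yaw -52.6 gap 9.3 F [-1.1  0.5 -2.6] q6 0.73 tilt [0. 0.]
slide [ 0.12 -0.01  0.05] twist 0.0 dist 0.1
```

Emit:
{"fn": "play_rows", "kwargs": {
  "slide": [
    [0.04, 0, 0],
    [0.08, 0, 0],
    [0.08, 0, 0]
  ],
  "twist": [0, 0, 0]
}}

```text
t: 10.1
position: [0.586, -0.035, 0.0621]
tool_rot: [[0.0, 0.607, -0.794], [-0.0, -0.794, -0.607], [-1.0, 0.0, -0.0]]
contact_force: [-3.0, -1.0, 5.9]
finger_gap: 0.0096
```

It's seated at TCP z = 62.1 mm: the force went from -5 to +6 N. Now release and back up.

Emit:
{"fn": "play_rows", "kwargs": {
  "slide": [
    [0, 0, 0],
    [0, 0, 0],
    [0, 0, 0],
    [-0.5, 0, 0],
    [-1.5, 0, 0],
    [-3.5, 0, 0],
    [-6, 0, 0],
    [-9, 0, 0],
    [-12, 0, 0],
    [-14, 0, 0],
    [-14, 0, 0]
  ],
  "twist": [0, 0, 0, 0, 0, 0, 0, 0, 0, 0, 0],
  "fingers": 0.63
}}

```text
t: 11.2
position: [0.5878, -0.0353, 0.2064]
tool_rot: [[0.008, 0.607, -0.794], [-0.002, -0.794, -0.607], [-1.0, 0.006, -0.005]]
contact_force: [-0.3, 0.0, 0.7]
finger_gap: 0.0171
```

```bash
python3 look.py w7 .07 .085; python3 -c "
from h import *
go(590,345,200,10)
go(541,-50,220,37.4)
"
```

```text
px [609.  65.] box [576   0  64 128] z50/95 [74.3 76. ] rect [ 817.4 -177.3] [107.7  53. ] 51.61
px [192. 171.] box [112 105 246 151] z50/95 [77.8 79.2] rect [542.4  23.6] [140.2 214.7] 37.39
px [298. 188.] box [282 111  31 144] z50/95 [83.2 84.3] rect [575.  -20.8] [132.2  25.3] 37.39
px [339. 166.] box [325 111  30 144] z50/95 [83.2 84.4] rect [597.7 -50.2] [132.   25.1] 37.55
t 11.25 pos [586.8 -35.1 204.1] yaw -52.59 gap 17.0 F [-0.6 -0.4 -0.4] q6 0.73 tilt [ 0.0044 -0.0008]
slide [ 20.14 -38.5   44.54] twist 0 dist 62.2
t 11.25 pos [586.8 -35.1 204.1] yaw -52.59 gap 17.0 F [-0.6 -0.4 -0.4] q6 0.73 tilt [ 0.0044 -0.0008]
slide [  0.38 -30.   -23.34] twist -1.0925 dist 38.0
t 11.25 pos [586.8 -35.1 204.1] yaw -52.59 gap 17.0 F [-0.6 -0.4 -0.4] q6 0.73 tilt [ 0.0044 -0.0008]
slide [-1.61 -1.59  4.54] twist -1.5707 dist 5.1
```

View pics/w7.png

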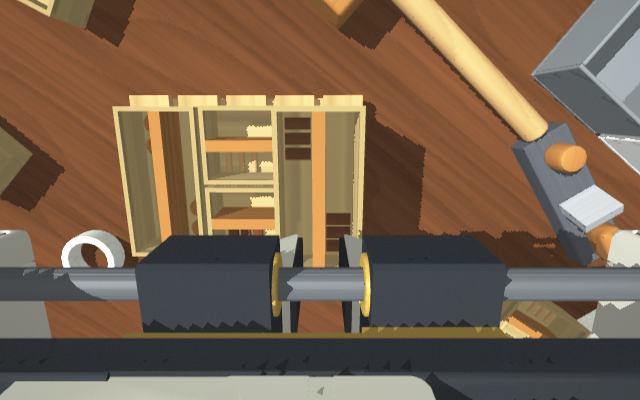

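```bash
python3 -c "
from h import *
go(495,-14,225,-52.6)
"
```

```text
t 11.25 pos [586.8 -35.1 204.1] yaw -52.59 gap 17.0 F [-0.6 -0.4 -0.4] q6 0.73 tilt [ 0.0044 -0.0008]
slide [-2.14 -7.25  6.  ] twist 0.0001 dist 9.6
```

Emit:
{"fn": "play_rows", "kwargs": {
  "slide": [
    [-1, -3.5, 3],
    [-2.1, -7.2, 6],
    [-2.1, -7.2, 6],
    [-2.1, -7.2, 6],
    [-2.1, -7.2, 6],
    [-2.1, -7.2, 6],
    [-2.1, -7.2, 6]
  ],
  "twist": [0, 0, 0, 0, 0, 0, 0]
}}

```text
t: 11.95
position: [0.4958, -0.0146, 0.224]
tool_rot: [[0.003, 0.607, -0.794], [-0.001, -0.795, -0.607], [-1.0, 0.003, -0.002]]
contact_force: [0.2, -0.3, -0.3]
finger_gap: 0.0171
```

```bash
python3 look.py w8 .07 .082; python3 - <<'E'
from look import *
f,s=load("w8"); rects(f,s,.12,.135,200); rects(f,s,.024,.032,800)
E
```

```text
px [277. 110.] box [197  33 165 160] z50/95 [77.9 79.3] rect [520.9  49.8] [143.5 145.4] 37.33
t 12.0 pos [495.7 -14.5 224. ] yaw -52.61 gap 16.9 F [ 0.5 -0.2  0.3] q6 0.73 tilt [ 0.0035 -0.0007]
slide [ 22.23 -31.32  38.56] twist 0 dist 54.4
px [412. 109.] box [362  21 101 183] z50/95 [127.9 129.2] rect [586.5 -35.4] [140.5  70.7] 37.39
px [611. 106.] box [525   0 115 201] z50/95 [29.7 31.4] rect [ 751.1 -206. ] [259.3  60.7] 75.33
px [264.  92.] box [253  48  22  91] z50/95 [31.7 32. ] rect [524.7  80.3] [89.4 20.2] 36.84
px [323. 317.] box [298 301  46  31] z50/95 [30.2 31.4] rect [ 353.4 -124. ] [42.4 55.2] 41.1
```

View pics/w8.png

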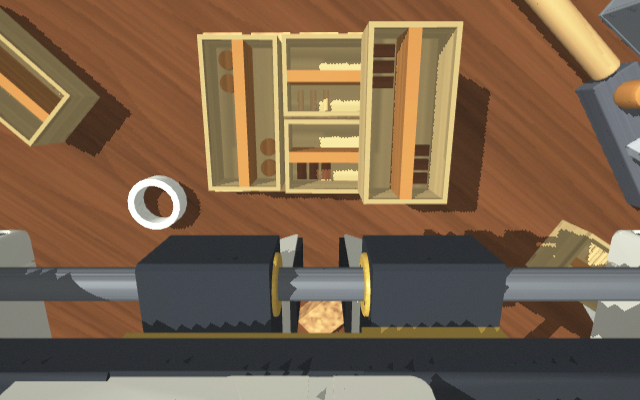

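The crosswise tray is at (586.5, -35.4), with its top at 128 mm and yaw 37.39°. From the visible edges, the layer below is centred at about (541.7, 22.6) with yaw 37.33–37.4°. The tray is therefore within about 1.3 mm of its place. Next, the far-left tray.

```bash
python3 -c "
from h import *
go(590,271,200,10.4)
"
```

```text
t 12.0 pos [495.7 -14.5 224. ] yaw -52.61 gap 16.9 F [ 0.5 -0.2  0.3] q6 0.73 tilt [ 0.0035 -0.0007]
slide [  2.42 -16.97 -24.82] twist -1.0997 dist 30.2
```

Emit:
{"fn": "play_rows", "kwargs": {
  "slide": [
    [0, -2, -4],
    [0, -4, -7],
    [0, -7, -11],
    [0.5, -10, -15],
    [1.5, -13, -19],
    [2.4, -16, -23],
    [2.4, -17, -24.8],
    [2.4, -17, -24.8],
    [2.4, -17, -24.8],
    [2.4, -17, -24.8],
    [2.4, -17, -24.8],
    [2.4, -17, -24.8]
  ],
  "twist": [-0.14, -0.28, -0.42, -0.56, -0.7, -0.84, -0.98, -1.1, -1.1, -1.1, -1.1, -1.1]
}}

```text
t: 13.2
position: [0.5898, 0.2705, 0.2005]
tool_rot: [[0.004, 0.984, 0.179], [-0.001, 0.179, -0.984], [-1.0, 0.004, 0.001]]
contact_force: [-0.1, -0.0, -0.0]
finger_gap: 0.0168
```

```bash
python3 look.py w9 .044 .056
```

```text
px [535.  74.] box [510   0  52 153] z50/95 [50.2 55.3] rect [764.5 396. ] [  8.5 134.4] 3.25
px [109. 101.] box [ 61  14 103 173] z50/95 [49.8 51.3] rect [383.3 302.9] [140.5  72.1] 82.6
px [320. 121.] box [282  47  78 152] z50/95 [50.  51.3] rect [580.3 319.2] [ 70.1 139.9] 10.22
t 13.25 pos [589.8 270.6 200.5] yaw 10.31 gap 17.1 F [ 0.  -0.  -0.2] q6 0.13 tilt [ 0.0039 -0.0005]
slide [ 19.83 -62.94  16.05] twist 0 dist 67.9
```

View pics/w9.png

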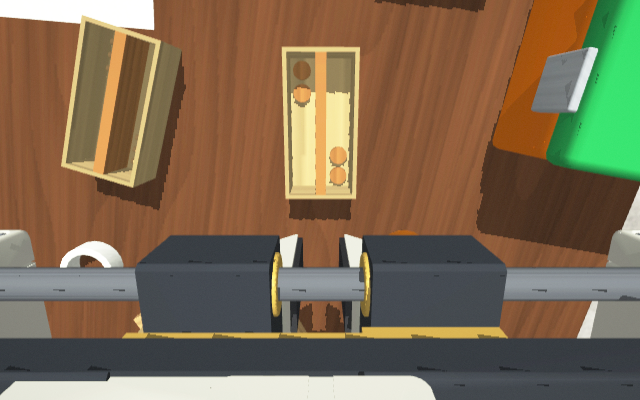

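The tray rim is at pixel (320,121): centre (580.3, 319.2), jaw yaw 10.2°, z = 50 mm. The nearest obstacle, the toolbox, is clear of the gripper body.

```bash
python3 -c "
from h import *
go(580.3,319.2,30,10.22)
go(580.3,319.2,-16,10.22)
"
```

```text
t 13.25 pos [589.8 270.6 200.5] yaw 10.31 gap 17.1 F [ 0.  -0.  -0.2] q6 0.13 tilt [ 0.0039 -0.0005]
slide [17.05 -0.12 -4.97] twist 0.0016 dist 17.8
t 13.25 pos [589.8 270.6 200.5] yaw 10.31 gap 17.1 F [ 0.  -0.  -0.2] q6 0.13 tilt [ 0.0039 -0.0005]
slide [21.65 -0.14 -4.98] twist 0.0016 dist 22.2
```

Emit:
{"fn": "play_rows", "kwargs": {
  "slide": [
    [3, -0.1, -3],
    [7, -0.1, -5],
    [11, -0.1, -5],
    [14, -0.1, -5],
    [16, -0.1, -5],
    [17, -0.1, -5],
    [17, -0.1, -5],
    [17, -0.1, -5]
  ],
  "twist": [0, 0.002, 0.002, 0.002, 0.002, 0.002, 0.002, 0.002]
}}

```text
t: 14.05
position: [0.5813, 0.3196, 0.0317]
tool_rot: [[0.006, 0.984, 0.176], [0.0, 0.176, -0.984], [-1.0, 0.006, 0.001]]
contact_force: [-0.7, -0.3, -0.1]
finger_gap: 0.0169
```

```bash
python3 -c "
from h import *
go(580.3,319.2,-16,10.22)
"
```

```text
t 14.05 pos [581.3 319.6  31.7] yaw 10.16 gap 16.9 F [-0.7 -0.3 -0.1] q6 0.21 tilt [0.0057 0.0002]
slide [ 4.77 -0.13  0.02] twist -0.001 dist 4.8
```

Emit:
{"fn": "play_rows", "kwargs": {
  "slide": [
    [0.8, -0.13, 0],
    [1.8, -0.13, 0],
    [3, -0.13, 0],
    [4, -0.13, 0],
    [4.6, -0.13, 0],
    [4.7, -0.13, 0],
    [4.7, -0.13, 0]
  ],
  "twist": [0, 0, 0, 0, 0, 0, 0]
}}

```text
t: 14.75
position: [0.5802, 0.3194, -0.0156]
tool_rot: [[0.005, 0.984, 0.176], [0.0, 0.176, -0.984], [-1.0, 0.005, 0.001]]
contact_force: [-0.2, 0.4, 0.7]
finger_gap: 0.017
```

Emit:
{"fn": "play_rows", "kwargs": {
  "slide": [
    [0, 0, 0],
    [0, 0, 0],
    [0, 0, 0],
    [0, 0, 0]
  ],
  "twist": [0, 0, 0, 0],
  "fingers": 1,
  "squeeze": 40
}}

```text
t: 15.15
position: [0.5811, 0.3197, -0.0149]
tool_rot: [[0.007, 0.984, 0.176], [0.001, 0.176, -0.984], [-1.0, 0.007, 0.0]]
contact_force: [2.2, 0.7, 0.6]
finger_gap: 0.0099
```

```bash
python3 -c "
from h import *
go(580.3,319.2,-16,10.22)
"
```

```text
t 15.15 pos [581.1 319.7 -14.9] yaw 10.16 gap 9.9 F [2.2 0.7 0.6] q6 0.21 tilt [0.0072 0.0008]
slide [ 0.11 -0.09  0.03] twist -0.0011 dist 0.1
```

Emit:
{"fn": "play_rows", "kwargs": {
  "slide": [
    [-0.5, 0, 0],
    [-1.5, 0, 0],
    [-3.5, 0, 0],
    [-6, 0, 0],
    [-9, 0, 0],
    [-12, 0, 0],
    [-15, 0, 0],
    [-16.5, 0, 0],
    [-17, 0, 0],
    [-17, 0, 0],
    [-17, 0, 0]
  ],
  "twist": [0, 0, 0, 0, 0, 0, 0, 0, 0, 0, 0]
}}

```text
t: 16.25
position: [0.579, 0.3192, 0.1536]
tool_rot: [[0.005, 0.984, 0.176], [-0.0, 0.176, -0.984], [-1.0, 0.004, 0.001]]
contact_force: [0.7, -0.7, -4.2]
finger_gap: 0.0099
```

```bash
python3 -c "
from h import *
go(548.9,74.1,152,37.4)
"
```

```text
t 16.25 pos [579.  319.2 153.6] yaw 10.16 gap 9.9 F [ 0.7 -0.7 -4.2] q6 0.21 tilt [ 0.0045 -0.0003]
slide [ 0.15 -7.28 23.59] twist -0.4754 dist 24.7
```

Emit:
{"fn": "play_rows", "kwargs": {
  "slide": [
    [0, -0.3, 1],
    [0, -1, 3],
    [0, -1.9, 6],
    [0, -2.8, 9],
    [0, -3.7, 12],
    [0, -4.6, 15],
    [0, -5.5, 18],
    [0, -6.4, 21],
    [0, -7, 22.8],
    [0, -7.28, 23.6],
    [0, -7.28, 23.6],
    [0, -7.28, 23.6]
  ],
  "twist": [-0.02, -0.07, -0.13, -0.19, -0.25, -0.31, -0.37, -0.42, -0.46, -0.475, -0.475, -0.475]
}}

```text
t: 17.45
position: [0.5485, 0.0743, 0.1527]
tool_rot: [[0.003, 0.795, 0.606], [0.0, 0.606, -0.795], [-1.0, 0.002, 0.002]]
contact_force: [-0.4, -0.0, -3.6]
finger_gap: 0.0094
```

```bash
python3 -c "
from h import *
go(548.9,74.1,72,37.4)
"
```

```text
t 17.45 pos [548.5  74.3 152.7] yaw 37.32 gap 9.4 F [-0.4 -0.  -3.6] q6 -0.66 tilt [0.0029 0.0001]
slide [8.07 0.   0.02] twist -0.0013 dist 8.1
```

Emit:
{"fn": "play_rows", "kwargs": {
  "slide": [
    [0.5, 0, 0],
    [1.5, 0, 0],
    [3, 0, 0],
    [4.5, 0, 0],
    [6, 0, 0],
    [7, 0, 0],
    [7.6, 0, 0],
    [7.9, 0, 0],
    [7.9, 0, 0],
    [7.9, 0, 0]
  ],
  "twist": [0, 0, 0, 0, 0, 0, 0, 0, 0, 0]
}}

```text
t: 18.45
position: [0.5492, 0.0743, 0.0742]
tool_rot: [[0.004, 0.795, 0.606], [0.0, 0.606, -0.795], [-1.0, 0.003, 0.002]]
contact_force: [-0.5, 0.1, -3.3]
finger_gap: 0.0099
```

```bash
python3 - <<'E'
from look import *
go(548.9,74.1,63,37.4)
g=grab_frame("side"); np.savez("pics/side10.npz",**g)
cv2.imwrite("pics/s10.png",cv2.resize(g["image"][110:250,240:430][:,:,::-1],None,fx=4,fy=4,interpolation=cv2.INTER_CUBIC))
f,s=look("w10")
E
```

```text
t 18.45 pos [549.2  74.3  74.2] yaw 37.32 gap 9.9 F [-0.5  0.1 -3.3] q6 -0.66 tilt [0.004  0.0001]
slide [ 1.12 -0.04 -0.  ] twist -0.0013 dist 1.1
```

View pics/s10.png

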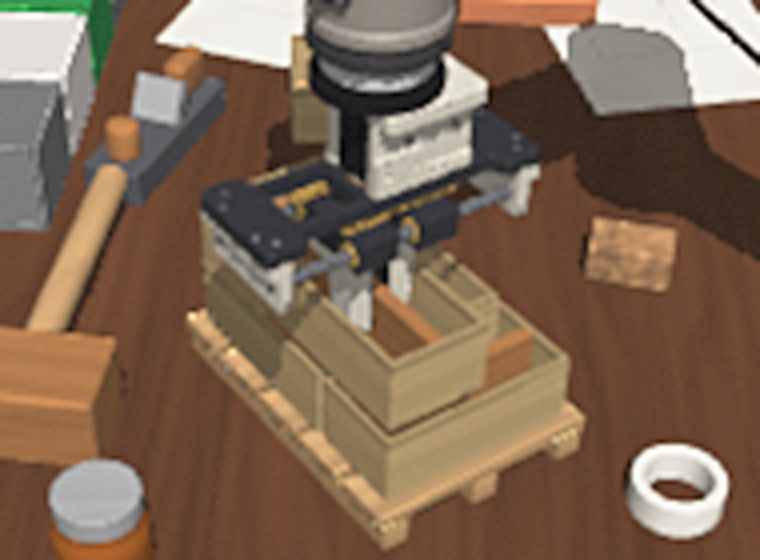

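View pics/w10.png

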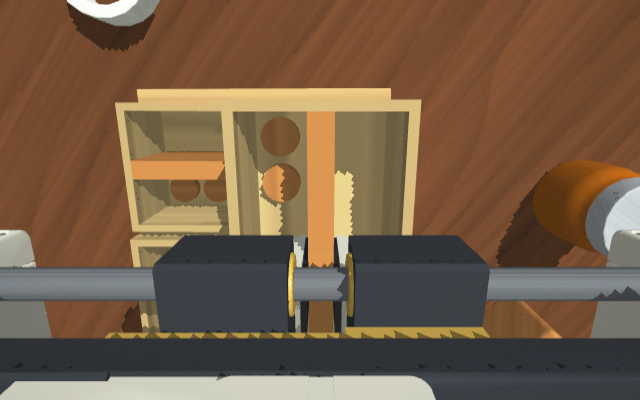

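Aligned, with no contact against the crosswise tray. Now I'll lower it slowly.

Emit:
{"fn": "play_rows", "kwargs": {
  "slide": [
    [0.25, -0.04, 0],
    [0.5, -0.04, 0],
    [0.7, -0.04, 0],
    [0.85, -0.04, 0],
    [0.95, -0.04, 0],
    [1.0, -0.04, 0],
    [1.0, -0.04, 0]
  ],
  "twist": [-0.001, -0.001, -0.001, -0.001, -0.001, -0.001, -0.001]
}}

```text
t: 19.25
position: [0.5489, 0.074, 0.0643]
tool_rot: [[0.004, 0.795, 0.607], [0.0, 0.607, -0.795], [-1.0, 0.003, 0.002]]
contact_force: [0.1, -0.3, -4.1]
finger_gap: 0.01
```

Emit:
{"fn": "play_rows", "kwargs": {
  "slide": [
    [0.04, 0, 0],
    [0.08, 0, 0],
    [0.08, 0, 0],
    [0.08, 0, 0]
  ],
  "twist": [0, 0, 0, 0]
}}

```text
t: 19.65
position: [0.5489, 0.074, 0.0635]
tool_rot: [[0.004, 0.795, 0.607], [0.0, 0.607, -0.795], [-1.0, 0.003, 0.002]]
contact_force: [0.7, -0.6, -3.9]
finger_gap: 0.0096
```

Emit:
{"fn": "play_rows", "kwargs": {
  "slide": [
    [0.04, 0, 0],
    [0.08, 0, 0],
    [0.08, 0, 0]
  ],
  "twist": [0, 0, 0]
}}

```text
t: 19.95
position: [0.549, 0.074, 0.0629]
tool_rot: [[0.004, 0.795, 0.607], [0.0, 0.607, -0.795], [-1.0, 0.004, 0.003]]
contact_force: [-0.7, -0.3, -1.4]
finger_gap: 0.0099
```

Emit:
{"fn": "play_rows", "kwargs": {
  "slide": [
    [0.04, 0, 0],
    [0.08, 0, 0],
    [0.08, 0, 0]
  ],
  "twist": [0, 0, 0]
}}

```text
t: 20.25
position: [0.5492, 0.074, 0.0629]
tool_rot: [[0.005, 0.795, 0.607], [0.0, 0.607, -0.795], [-1.0, 0.004, 0.003]]
contact_force: [-2.7, -0.5, 5.4]
finger_gap: 0.0097
```

Emit:
{"fn": "play_rows", "kwargs": {
  "slide": [
    [0, 0, 0],
    [0, 0, 0],
    [0, 0, 0],
    [-0.5, 0, 0],
    [-1.5, 0, 0],
    [-3.5, 0, 0],
    [-6, 0, 0],
    [-9, 0, 0],
    [-12, 0, 0],
    [-14, 0, 0],
    [-14, 0, 0],
    [-14, 0, 0]
  ],
  "twist": [0, 0, 0, 0, 0, 0, 0, 0, 0, 0, 0, 0],
  "fingers": 0.63
}}

```text
t: 21.45
position: [0.5484, 0.074, 0.2031]
tool_rot: [[0.006, 0.795, 0.607], [0.0, 0.607, -0.795], [-1.0, 0.005, 0.004]]
contact_force: [-0.1, 0.3, 0.1]
finger_gap: 0.0167
```

```bash
python3 -c "
from h import *
go(377,253,200,-7.4)
"
```

```text
t 21.45 pos [548.4  74.  203.1] yaw 37.39 gap 16.7 F [-0.1  0.3  0.1] q6 -0.66 tilt [0.0058 0.    ]
slide [  0.21  -2.75 -24.63] twist 0.7817 dist 24.8
```

Emit:
{"fn": "play_rows", "kwargs": {
  "slide": [
    [0.2, -0.5, -4],
    [0.2, -1, -8],
    [0.2, -2, -13],
    [0.2, -2.75, -17],
    [0.2, -2.75, -21],
    [0.2, -2.75, -24.6],
    [0.2, -2.75, -24.6],
    [0.2, -2.75, -24.6],
    [0.2, -2.75, -24.6],
    [0.2, -2.75, -24.6]
  ],
  "twist": [0.14, 0.28, 0.42, 0.56, 0.68, 0.782, 0.782, 0.782, 0.782, 0.782]
}}

```text
t: 22.45
position: [0.3777, 0.2519, 0.1997]
tool_rot: [[0.005, 0.991, -0.13], [-0.0, -0.13, -0.992], [-1.0, 0.005, -0.0]]
contact_force: [0.2, -0.6, -0.4]
finger_gap: 0.0172
```

```bash
python3 look.py w11 .044 .056; python3 -c "
from look import *
f,s=load('w11'); rects(f,s,.12,.135,200)
g=grab_frame('top'); np.savez('pics/top11.npz',**g); rects(g,None,.122,.135,80)
g=grab_frame('side'); np.savez('pics/side11.npz',**g); rects(g,None,.12,.135,80)"
```

```text
px [319. 118.] box [280  45  79 152] z50/95 [50.  51.3] rect [383.6 303.1] [139.2  70.2] 82.6
px [627. 195.] box [617 171  23  50] z50/95 [47.4 54.8] rect [682.4 190.5] [20.7 51.9] 3.18
t 22.5 pos [377.8 252.  199.8] yaw -7.49 gap 17.0 F [1.  0.6 0.3] q6 0.55 tilt [ 0.0053 -0.0004]
slide [ 19.79 -34.27  29.91] twist 0 dist 49.6
px [545. 319.] box [525 301  41  37] z50/95 [128.1 129. ] rect [552.3 122. ] [ 4.1 52.3] 37.33
px [160.  87.] box [ 92  53 135  68] z50/95 [133.8 134.9] rect [846.5 499.1] [181.4 346.2] 0.08
px [338. 192.] box [288 157  98  70] z50/95 [127.8 130.5] rect [543.7  23.7] [140.3 215.2] 37.12
px [56. 37.] box [  0   0 125  72] z50/95 [127.5 134.1] rect [ 1807.4 -1031. ] [1017.    16.8] 89.92
px [399.  22.] box [387   4  27  24] z50/95 [127.5 134.7] rect [  293.7 -1381.2] [ 91.5 413.4] 13.93
px [540.  29.] box [524  27  34   4] z50/95 [127.6 133.1] rect [ -423.1 -1200.3] [161.7  24.3] 0.53
px [304.  32.] box [266  30  81   6] z50/95 [127.4 134.1] rect [  712.2 -1042. ] [372.5  24.8] 8.71
px [615. 102.] box [588  76  52  50] z50/95 [127.3 134.3] rect [-375.2 -451.2] [ 12.  338.2] 0.51
px [326. 171.] box [291 144  72  64] z50/95 [127.7 130.7] rect [541.9  23.1] [143.8 218. ] 37.44
px [546. 185.] box [522 166  56  28] z50/95 [127.3 134.4] rect [22.  30.8] [ 59.1 129.5] 54.77
px [140. 335.] box [ 47 256 171 144] z50/95 [134.3 135. ] rect [845.5 461.3] [182.1 267.9] 0.01
```

View pics/w11.png

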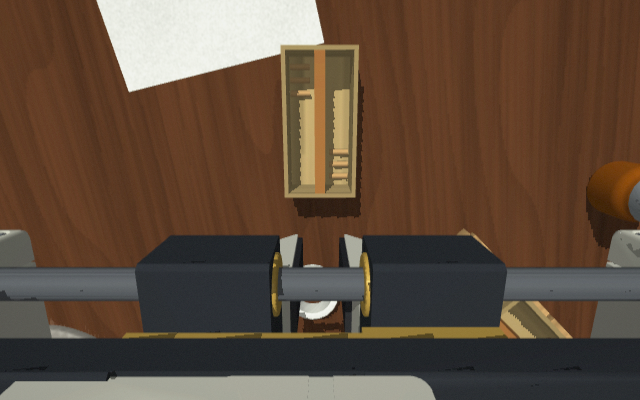

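The tray rim is at pixel (319,118), i.e. (383.6, 303.1), with jaw yaw -7.4°.

```bash
python3 -c "
from h import *
go(383.6,303.1,30,-7.4)
"
```

```text
t 22.6 pos [377.6 252.1 200. ] yaw -7.49 gap 16.9 F [-0.6 -0.1  0.2] q6 0.55 tilt [ 0.0055 -0.0002]
slide [17.   -0.17 -5.12] twist -0.0015 dist 17.8
```

Emit:
{"fn": "play_rows", "kwargs": {
  "slide": [
    [3, -0.1, -3],
    [7, -0.17, -5.1],
    [11, -0.17, -5.1],
    [14, -0.17, -5.1],
    [16, -0.17, -5.1],
    [17, -0.17, -5.1],
    [17, -0.17, -5.1],
    [17, -0.17, -5.1],
    [17, -0.17, -5.1]
  ],
  "twist": [0, -0.001, -0.001, -0.001, -0.001, -0.001, -0.001, -0.001, -0.001]
}}

```text
t: 23.5
position: [0.3845, 0.3033, 0.0312]
tool_rot: [[0.008, 0.992, -0.13], [0.001, -0.13, -0.992], [-1.0, 0.007, -0.002]]
contact_force: [0.2, -0.5, 0.1]
finger_gap: 0.0172
```

```bash
python3 -c "
from h import *
go(383.6,303.1,-16,-7.4)
"
```

```text
t 23.5 pos [384.5 303.3  31.2] yaw -7.44 gap 17.2 F [ 0.2 -0.5  0.1] q6 0.65 tilt [0.0077 0.0011]
slide [ 4.72 -0.12  0.04] twist -0.0007 dist 4.7
```

Emit:
{"fn": "play_rows", "kwargs": {
  "slide": [
    [0.8, -0.12, 0.04],
    [1.8, -0.12, 0.04],
    [3, -0.12, 0.04],
    [4, -0.12, 0.04],
    [4.6, -0.12, 0.04],
    [4.7, -0.12, 0.04],
    [4.7, -0.12, 0.04]
  ],
  "twist": [0, 0, 0, 0, 0, 0, 0]
}}

```text
t: 24.2
position: [0.3835, 0.3031, -0.0161]
tool_rot: [[0.007, 0.992, -0.13], [0.001, -0.13, -0.992], [-1.0, 0.007, -0.002]]
contact_force: [-0.3, 0.2, 0.3]
finger_gap: 0.017
```

Emit:
{"fn": "play_rows", "kwargs": {
  "slide": [
    [0, 0, 0],
    [0, 0, 0],
    [0, 0, 0],
    [0, 0, 0]
  ],
  "twist": [0, 0, 0, 0],
  "fingers": 1,
  "squeeze": 40
}}

```text
t: 24.6
position: [0.3841, 0.3033, -0.0157]
tool_rot: [[0.009, 0.992, -0.129], [0.001, -0.129, -0.992], [-1.0, 0.008, -0.003]]
contact_force: [2.4, -0.8, 1.6]
finger_gap: 0.0098
```

Emit:
{"fn": "play_rows", "kwargs": {
  "slide": [
    [-0.5, 0, 0],
    [-1.5, 0, 0],
    [-3.5, 0, 0],
    [-6, 0, 0],
    [-9, 0, 0],
    [-12, 0, 0],
    [-15, 0, 0],
    [-17, 0, 0],
    [-17.5, 0, 0],
    [-17.5, 0, 0],
    [-17.5, 0, 0]
  ],
  "twist": [0, 0, 0, 0, 0, 0, 0, 0, 0, 0, 0]
}}

```text
t: 25.7
position: [0.3817, 0.3026, 0.1581]
tool_rot: [[0.006, 0.992, -0.129], [0.0, -0.129, -0.992], [-1.0, 0.006, -0.001]]
contact_force: [-0.4, -0.2, -5.0]
finger_gap: 0.0095
```

```bash
python3 -c "
from h import *
go(490.1,29.2,155,37.4)
"
```

```text
t 25.7 pos [381.7 302.6 158.1] yaw -7.44 gap 9.5 F [-0.4 -0.2 -5. ] q6 0.65 tilt [0.0062 0.0001]
slide [ 0.38 14.29 25.7 ] twist -0.7826 dist 29.4
```

Emit:
{"fn": "play_rows", "kwargs": {
  "slide": [
    [0, 0.5, 1],
    [0, 1.7, 3],
    [0, 3.3, 6],
    [0, 5, 9],
    [0, 6.7, 12],
    [0, 8.4, 15],
    [0, 10, 18],
    [0, 11.7, 21],
    [0.1, 13, 23.4],
    [0.2, 14, 25.2],
    [0.3, 14.3, 25.7],
    [0.3, 14.3, 25.7]
  ],
  "twist": [-0.03, -0.1, -0.18, -0.26, -0.34, -0.42, -0.5, -0.58, -0.66, -0.74, -0.783, -0.783]
}}

```text
t: 26.9
position: [0.4896, 0.0283, 0.154]
tool_rot: [[0.003, 0.795, 0.606], [0.0, 0.606, -0.795], [-1.0, 0.002, 0.001]]
contact_force: [-0.9, 0.0, -5.6]
finger_gap: 0.0096
```

Emit:
{"fn": "play_rows", "kwargs": {
  "slide": [
    [0, 0, 0],
    [0, 0, 0],
    [0, 0, 0]
  ],
  "twist": [0, 0, 0]
}}

```text
t: 27.2
position: [0.4892, 0.0289, 0.1538]
tool_rot: [[0.002, 0.795, 0.607], [0.001, 0.607, -0.795], [-1.0, 0.002, 0.001]]
contact_force: [0.2, -0.8, -4.7]
finger_gap: 0.0097
```

```bash
python3 - <<'E'
from look import *
go(490.1,29.2,72,37.4)
f,s=look("w12"); rects(f,s,.12,.135,200)
E
```

```text
t 27.2 pos [489.2  28.9 153.8] yaw 37.35 gap 9.7 F [ 0.2 -0.8 -4.7] q6 -0.75 tilt [0.0022 0.0006]
slide [8.18 0.07 0.02] twist -0.0008 dist 8.2
px [460. 167.] box [421 103  85 158] z50/95 [127.8 129. ] rect [543.7  95.3] [ 50.9 100.7] 37.4
```

View pics/w12.png

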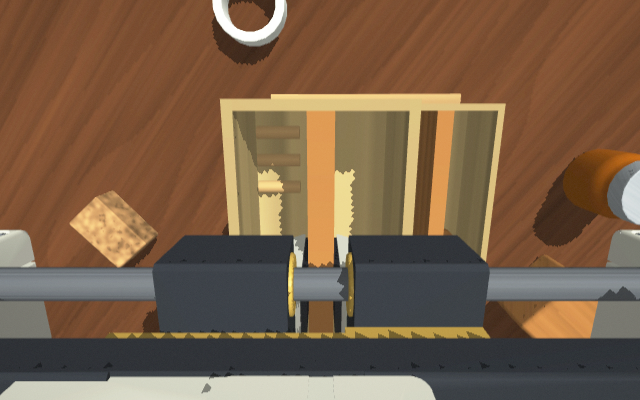

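Emit:
{"fn": "play_rows", "kwargs": {
  "slide": [
    [0.5, 0.04, 0],
    [1.5, 0.04, 0],
    [3, 0.04, 0],
    [4.5, 0.04, 0],
    [6, 0.04, 0],
    [7, 0.04, 0],
    [7.6, 0.04, 0],
    [8, 0.04, 0],
    [8, 0.04, 0],
    [8, 0.04, 0]
  ],
  "twist": [0, 0, 0, 0, 0, 0, 0, 0, 0, 0]
}}

```text
t: 28.25
position: [0.4902, 0.0291, 0.0744]
tool_rot: [[0.003, 0.795, 0.607], [0.0, 0.607, -0.795], [-1.0, 0.003, 0.002]]
contact_force: [-0.3, 0.2, -4.6]
finger_gap: 0.0096
```

```bash
python3 -c "
from h import *
go(489.9,29.0,63,37.4)
"
```

```text
t 28.25 pos [490.2  29.1  74.4] yaw 37.36 gap 9.6 F [-0.3  0.2 -4.6] q6 -0.75 tilt [0.0034 0.0004]
slide [ 1.14 -0.04 -0.01] twist -0.0006 dist 1.1
```

Emit:
{"fn": "play_rows", "kwargs": {
  "slide": [
    [0.25, -0.04, 0],
    [0.5, -0.04, 0],
    [0.7, -0.04, 0],
    [0.85, -0.04, 0],
    [0.95, -0.04, 0],
    [1.0, -0.04, 0],
    [1.0, -0.04, 0]
  ],
  "twist": [0, 0, 0, 0, 0, 0, 0]
}}

```text
t: 28.95
position: [0.4899, 0.0288, 0.0643]
tool_rot: [[0.003, 0.795, 0.607], [0.0, 0.607, -0.795], [-1.0, 0.003, 0.002]]
contact_force: [0.6, 0.6, -5.6]
finger_gap: 0.0097
```

Emit:
{"fn": "play_rows", "kwargs": {
  "slide": [
    [0.04, 0, 0],
    [0.08, 0, 0],
    [0.08, 0, 0],
    [0.08, 0, 0]
  ],
  "twist": [0, 0, 0, 0]
}}

```text
t: 29.35
position: [0.4899, 0.0289, 0.0635]
tool_rot: [[0.003, 0.795, 0.607], [0.0, 0.607, -0.795], [-1.0, 0.003, 0.002]]
contact_force: [-0.1, -1.0, -4.5]
finger_gap: 0.0097
```

Emit:
{"fn": "play_rows", "kwargs": {
  "slide": [
    [0.04, 0, 0],
    [0.08, 0, 0],
    [0.08, 0, 0]
  ],
  "twist": [0, 0, 0]
}}

```text
t: 29.65
position: [0.4899, 0.0289, 0.0626]
tool_rot: [[0.003, 0.795, 0.607], [0.0, 0.607, -0.795], [-1.0, 0.003, 0.002]]
contact_force: [-0.1, 0.2, -4.2]
finger_gap: 0.0101
```

Emit:
{"fn": "play_rows", "kwargs": {
  "slide": [
    [0.04, 0, 0],
    [0.08, 0, 0],
    [0.08, 0, 0]
  ],
  "twist": [0, 0, 0]
}}

```text
t: 29.95
position: [0.4901, 0.0288, 0.0622]
tool_rot: [[0.004, 0.795, 0.607], [0.0, 0.607, -0.795], [-1.0, 0.003, 0.002]]
contact_force: [0.0, -1.1, 0.7]
finger_gap: 0.0096
```

Emit:
{"fn": "play_rows", "kwargs": {
  "slide": [
    [0.03, 0, 0],
    [0.05, 0, 0],
    [0.05, 0, 0]
  ],
  "twist": [0, 0, 0]
}}

```text
t: 30.25
position: [0.4901, 0.0288, 0.0622]
tool_rot: [[0.004, 0.795, 0.607], [0.0, 0.607, -0.795], [-1.0, 0.003, 0.002]]
contact_force: [-0.6, -0.3, 5.4]
finger_gap: 0.0097
```

Emit:
{"fn": "play_rows", "kwargs": {
  "slide": [
    [0, 0, 0],
    [0, 0, 0],
    [0, 0, 0],
    [-0.5, 0, 0],
    [-1.5, 0, 0],
    [-3.5, 0, 0],
    [-6, 0, 0],
    [-9, 0, 0],
    [-12, 0, 0],
    [-15, 0, 0],
    [-17, 0, 0],
    [-17, 0, 0]
  ],
  "twist": [0, 0, 0, 0, 0, 0, 0, 0, 0, 0, 0, 0],
  "fingers": 0.63
}}

```text
t: 31.45
position: [0.4911, 0.0286, 0.2359]
tool_rot: [[0.011, 0.795, 0.607], [-0.0, 0.607, -0.795], [-1.0, 0.009, 0.007]]
contact_force: [0.5, -0.1, -0.8]
finger_gap: 0.017
```

```bash
python3 -c "
from h import *
go(594,-48,270,37.4)
"
```

```text
t 31.45 pos [491.1  28.6 235.9] yaw 37.37 gap 17.0 F [ 0.5 -0.1 -0.8] q6 -0.75 tilt [ 0.0111 -0.0004]
slide [-3.29  3.56 12.36] twist -0.0006 dist 13.3
```

Emit:
{"fn": "play_rows", "kwargs": {
  "slide": [
    [-1, 1, 3.5],
    [-2.5, 2.5, 8],
    [-3.3, 3.5, 12.3],
    [-3.3, 3.5, 12.3],
    [-3.3, 3.5, 12.3],
    [-3.3, 3.5, 12.3],
    [-3.3, 3.5, 12.3],
    [-3.3, 3.5, 12.3]
  ],
  "twist": [0, 0, 0, 0, 0, 0, 0, 0]
}}

```text
t: 32.25
position: [0.5926, -0.0471, 0.2704]
tool_rot: [[0.011, 0.794, 0.608], [-0.0, 0.608, -0.794], [-1.0, 0.009, 0.007]]
contact_force: [0.3, -0.2, -0.3]
finger_gap: 0.0171
```

```bash
python3 - <<'E'
from look import *
f,s=look("w13"); go(594,-48,270,37.4); rects(f,s,.12,.135,200)
P=cloud(f,s); ex=np.array([np.cos(np.radians(-52.62)),np.sin(np.radians(-52.62))]);ey=np.array([-ex[1],ex[0]])
z=P[...,2]; q=P[(z>.12)&(z<.135)][:,:2]*1000; a=q@ex-311.3; b=q@ey-444.1
k=(abs(a)<125)&(abs(b)<90)
# top-down rim map, 1 px = 0.5 mm
im=np.zeros((400,520),np.uint8); im[(200-b[k]*2).astype(int),(260+a[k]*2).astype(int)]=255
cv2.imwrite("pics/rim13.png",im)
for n in("top","side"):
    g=grab_frame(n); np.savez(f"pics/{n}13.npz",**g)
    if n=="side": cv2.imwrite("pics/s13.png",cv2.resize(g["image"][90:260,230:450][:,:,::-1],None,fx=3.4,fy=3.4,interpolation=cv2.INTER_CUBIC))
    rects(g,None,.12,.135,300)
E
```

```text
t 32.3 pos [592.7 -47.2 270.4] yaw 37.42 gap 17.0 F [ 0.3  0.3 -0.4] q6 -0.86 tilt [ 0.0115 -0.0004]
slide [0.04 0.05 0.14] twist 0.0003 dist 0.2
px [276.  65.] box [236   0  83 123] z50/95 [128.1 129.3] rect [499.3  13.6] [ 69.8 102.3] 37.29
px [365.  65.] box [324   0  83 123] z50/95 [128.  129.3] rect [559.1  59.1] [ 69.9 102.2] 37.54
px [323. 165.] box [247 128 152  74] z50/95 [127.9 129.2] rect [586.1 -35.1] [140.5  70.2] 37.29
px [160.  87.] box [ 92  53 135  69] z50/95 [133.8 134.9] rect [846. 499.] [181.2 345. ] 0.18
px [325. 203.] box [288 157  69  93] z50/95 [127.6 130.5] rect [542.   22.7] [143.8 214.4] 37.42
px [57. 36.] box [  0   0 124  72] z50/95 [127.8 134.4] rect [ 1808.2 -1023.4] [  18.4 1003.6] 0.04
px [467.  26.] box [387   4 161  27] z50/95 [127.4 134.1] rect [    4.7 -1243.5] [357.3 849.1] 62.47
px [337. 172.] box [291 144  95  64] z50/95 [128.  130.6] rect [541.5  21.6] [147.4 218.8] 37.54
px [140. 337.] box [ 47 256 171 144] z50/95 [134.2 134.9] rect [845.3 462.2] [267.1 180.8] 89.66
```

View pics/w13.png

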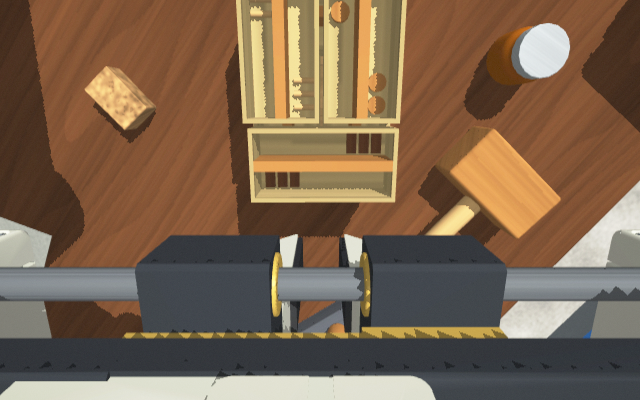

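View pics/rim13.png

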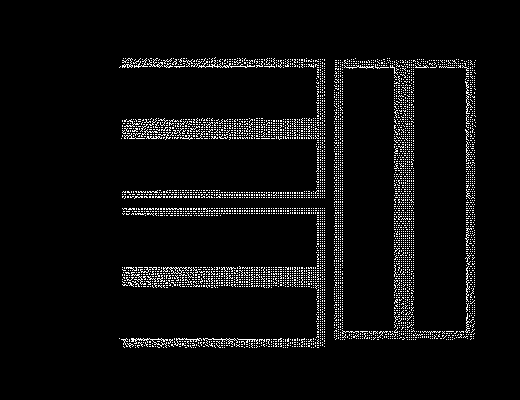

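View pics/s13.png

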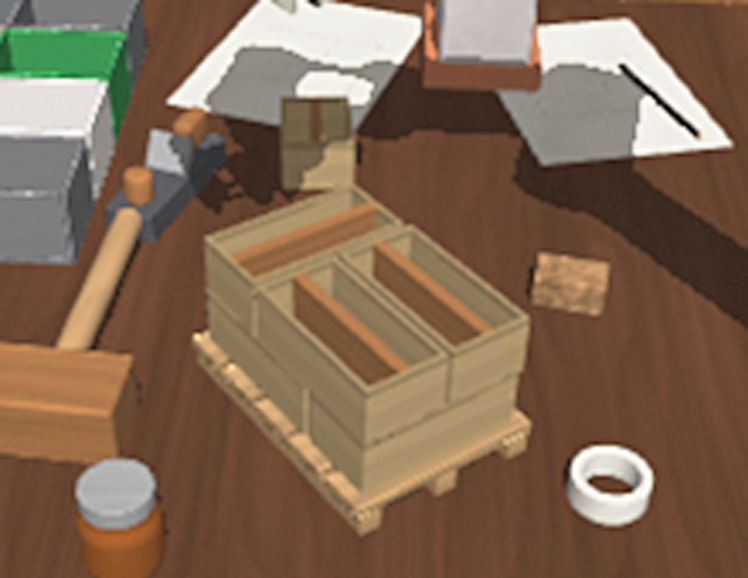

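```bash
python3 - <<'E'
from look import *
g=dict(np.load("pics/side13.npz")); rects(g,None,.044,.056,150)
from plant import job_done,state
print(state()["t"],job_done())
E
```

```text
px [68. 52.] box [  0   0 151  98] z50/95 [49.9 55.4] rect [ 1807.6 -1161.5] [  21.3 1392.1] 0.05
px [470.  43.] box [389  32 160  15] z50/95 [50.  55.6] rect [  -87.8 -1209.7] [136.8 799.9] 81.63
px [243. 123.] box [208  90  65  66] z50/95 [50.1 55.5] rect [ 867.1 -360.8] [426.7 129.3] 89.98
px [323. 126.] box [313 118  22  17] z50/95 [50.7 53.7] rect [ 593.7 -338.6] [70.1 97.8] 5.71
px [336. 213.] box [292 183  90  48] z50/95 [49.9 55.5] rect [560.3  78.3] [116.3 254. ] 70.98
px [529. 208.] box [510 189  44  29] z50/95 [50.3 55.5] rect [40.4 29.8] [ 41. 124.] 37.98
px [244. 210.] box [216 195  54  21] z50/95 [49.9 55.5] rect [767.4  95.8] [138.5  58.6] 22.62
px [204. 347.] box [188 289  35 111] z50/95 [49.6 55. ] rect [764.3 444.8] [216.8   2.4] 89.88
the job is handed in; nothing more can be done
32.4 None
```

The three full-length trays are stacked as the second layer, and the job was handed in at 32.4 s. The crosswise tray lies over the lengthwise end, and the two lengthwise trays lie side by side over the other end. Each was lowered slowly until the wrist force showed it seated (about 5–6 N), then released.

**Last checks:**
- **Height and squareness:** all three tops read 128 mm. Each tray is within about 0.2° of the pallet's direction.
- **Position:** the top view gave the layer's outline as 143.8 x 214.4 mm, against 144 x 214 intended. The lengthwise pair sits about 1 mm towards the pallet's -y side. Just after it was set down, the crosswise tray measured about 1 mm towards +x.
- **First layer:** its outside edges look in line with the new layer in the side view. I didn't re-measure it after stacking.
- **Bystanders:** the short tray reads where it was at the start. The arm did not go near the other items, and I didn't re-measure them.

**What disagreed:**
- **Fingertips:** they end about 34 mm short of the reported TCP. My first grasp therefore closed just above the rail without moving the tray; the pictures showed it and I went deeper for all three.
- **Camera views:** they disagreed with each other by 1–2 mm. The side view gave the final outline as about 147 x 219 mm, larger than the top view did.

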